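# Set the bench photometer and hold its click lever

### The arm

A 7-joint arm with a two-finger parallel gripper is mounted at the origin on the work surface. World frame = base frame: x ahead of the robot, y to its left, z up, the work surface at z = 0. Lengths are in m, angles in rad, forces in N, time in s.
With the tool pointing down it reaches from about 0.4 to 0.85 m from the base axis. Payload 10.4 kg.
Tool frame: the origin (TCP) lies midway between the tips of the shut fingers; the grasp point (between the pads) lies pinch_z behind it (pinch_z is the distance from the TCP to the grasp point, in m); z points along the fingers, y is the direction in which the jaws open and shut (so a half turn about z gives the same grasp; the last joint's range is limited). The gripper opens to 85 mm and grips with 20 to 120 N. Pads are 22 mm wide; open, the fingers measure 114 mm over their backs; the gripper's body (76 mm by 85 mm) begins 54 mm behind the grasp point. The pads swing forward as they close: fully open they stand 13 mm farther back than shut.
Start: joints at [-1.359, 0.332, -0.065, 1.46, 0.022, 1.35, -0.088], TCP at [0.145, 0.608, 0.231] pointing down, gripper open.
Joint ranges: [-2.6, 2.6], [-0.5, 2.12], [-1.47, 1.34], [0.16, 2.42], [-1.27, 4.41], [0.06, 2.06], [-2.6, 2.6]. Speed limits (rad/s): [2.22, 2.22, 2.79, 2.79, 3.14, 3.14, 3.14].

### API

Orientations are given as a rotation vector (axis times angle).
In Python, from bench import get_state, read_camera, camera_info, hand_in, pinch_z gives the robot as it stands.
- The arm moves only by the tool jog_arm, never from a script. Its argument "steps" is a list of rows, each an object with "slide": the shift along the world's x, y, z in mm, a list of three; "spin": the turn about the world's z in degrees; "fingers": the finger opening in mm, from 0 to 85.4. A call has 1 to 8 rows; each row is the pose to reach, as a shift and turn from the pose commanded when the call began; what a row does not reach only later rows make up. A row lasts 1/12 s, in which the tool goes at most 41.7 mm and 7.16 degrees, less where a joint would pass 70% of its speed; a pose out of reach is approached as far as the arm can. A call with a gripper value outside its range is refused whole. The fingers move at their own pace and stop on an object; the grip force is fixed at half the most. Time passes only in rows, so rows that repeat a pose let the fingers close. It gives the time, the measured TCP pose, the force and the opening at its end, in the units of the state.
- get_state(): the state, without advancing time (a new reading comes with each control period).
- read_camera(name): name is "side" or "top"; returns the picture (480x640x3 uint8, blue, green, red); there is no depth.
- camera_info(name): a dict with "K" (3x3 intrinsics, pixels), "R" (3x3) and "t" (3): a world point X has camera coordinates R X + t. Camera axes: x right, y down, z forward; pixel columns grow to the right and rows downward; lengths in m; the calibration is good to about 2 mm. A picture is of the moment at which its call begins. camera_info takes no time and is no camera call.
- hand_in(): hands the job in, once; it reports no verdict.
The state is a dict: "time": time; "joint_pos": joint angles; "dq": joint speeds; "joint_torque": joint torques, N m; "tcp_pos": TCP position; "ee_rot": TCP orientation; "contact_force": force on the tool from outside, world axes, zero at the start; "wrist_torque": the same for the moment, N m; "opening": finger opening in m.
Only numpy, scipy, OpenCV 4.12 (cv2) and the standard library are available. Lean on these libraries where they do the work, as an engineer would, in place of code of your own. Each camera call takes 0.05 s, during which the arm holds its last target. There are 200 camera calls.

### The job

Get the photometer ready for a reading: turn the black filter knob until its white pointer stands at the red dot, then swing the lever with the blue handle forward from its rest by four clicks and no further. The lever springs back when let go, so finish while still holding it in place at the fourth click. Leave the vials, bottle, jar, carton, tube rack and brush pot where they stand.

Things in the scene. Friction and masses are not known exactly. Their poses are not given: they have to be found in the camera images.
- photometer: white bench instrument, 240 (x) x 360 (y) x 90 mm high, fixed to the bench; origin at the centre of its underside, x points to its back (away from the robot), y to its left, z up. Its flat top (z = 90 mm) carries the knob at (-20, 100) mm and the lever's pivot at (50, -90) mm.
- filter_knob (a joint): black filter knob on the photometer's top: a disc 54 mm across, 10 mm high, with a grip bar on it 46 mm long, 13 mm wide, from 8 to 34 mm above the photometer's top. Angle in rad, growing clockwise seen from above, range 0 to 2.6; friction of 0.05 N m holds it where it is left. It starts between 0.1 and 0.4, and the red dot lies 0.7 to 1.4 rad further clockwise.
- knob_center (a point): point on the knob's axis inside the grip bar, 22 mm above the photometer's top; its x axis runs along the bar towards the pointer, z up
- knob_pointer (a point): white pointer nub at one end of the knob's bar, 28 mm from the knob's axis, 10 mm above the photometer's top; its x axis points outward from the knob's axis
- red_dot (a point): red dot, 9 mm across, on the flat aluminium ring (30 to 44 mm radius, 4 mm high) around the knob; 37 mm from the knob's axis, 5 mm above the photometer's top. The ring is fixed for the run; blue and green dots on it, 60 degrees to either side, are not wanted.
- sample_lever (a joint): swing angle of the steel click lever about its upright pivot, rad; 0 at rest, grows counter-clockwise seen from above (from the photometer's middle past the front towards its right side), up to 1.35. One click every 0.22 rad: the n-th click seats at 0.22 n, the fourth at 0.88. The return spring (0.36 N m at rest, 0.5 at the fourth click: 4 to 5 N at the handle) drives it back to 0 when let go.
- lever_handle (a point): point on the axis of the lever's blue round upright handle, 18 mm across, rising from 23 to 66 mm above the photometer's top, 100 mm from the pivot; this point is 45 mm above the photometer's top. Its x axis points outward from the pivot, its y axis in the direction of growing swing, z up.
- lever_pivot (a point): point on the lever's upright pivot axis, at the same height as lever_handle; the hub is 32 mm across. Under the lever a sprung ball climbs over an arc of brass pins: it adds up to 3 N to the push at the handle as it leaves a seat and takes up to 3 N off just before the next, so a dip and then a sharp rise in the push marks each click
- amber_vial: capped amber glass sample vial, 30 mm across, 46 mm high, standing on the back of the photometer's top; origin at its underside
- green_vial: capped green glass sample vial, 30 mm across, 46 mm high, standing on the back left of the photometer's top; origin at its underside
- reagent_bottle: brown reagent bottle, 70 mm across, 150 mm high, on the bench left of the photometer; origin at its underside
- wide_jar: clear wide jar with white lid, 90 mm across, 120 mm high, on the bench to the right; origin at its underside
- filter_carton: blue carton, 70 x 140 x 80 mm high, on the bench to the right of the photometer; origin at its underside
- tube_rack: white test-tube rack with two rows of glass tubes, 90 x 260 mm, 150 mm high, on the bench to the left; origin at its underside
- brush_pot: blue ceramic pot of brushes, 76 mm across, 210 mm high with the brushes, on the bench to the right; origin at its underside

How it is judged:
On the way, in this order (a step that is already met when the one before it is completed fails the run):
1. the knob's pointer stands at the red dot (y of red_dot in the frame of knob_pointer between -0.005 and 0.005 m and x of red_dot in the frame of knob_pointer above 0 m), for 0.3 s.
2. the lever is held by the fingers at the fourth click (value of joint sample_lever between 0.78 and 0.98 rad and contact force between the fingers and sample_lever above 1 N), for 0.5 s.
At the end, for the whole second after the job is handed in: The red dot lies within 5 mm sideways of the line along the pointer (about 8 degrees), the lever stands in its fourth click (0.78 to 0.98 rad) and the fingers press on it with more than 1 N (all of step 1 and all of step 2); the arm keeps its last pose, push and grip.
It fails at once if the lever is pushed beyond the fourth click (value of joint sample_lever above 1.02 rad).
It fails at once if the lever is advanced before the knob is set (value of joint sample_lever above 0.18 rad and not (y of red_dot in the frame of knob_pointer between -0.007 and 0.007 m and x of red_dot in the frame of knob_pointer above 0 m)).
It fails at once if a bystander (vial, bottle, jar, carton, rack, pot) is moved more than 30 mm or tipped (distance of any of amber_vial, green_vial, reagent_bottle, wide_jar, filter_carton, tube_rack, brush_pot from where it was at the start of the episode above 0.03 m or angle between any of amber_vial, green_vial, reagent_bottle, wide_jar, filter_carton, tube_rack, brush_pot's own z axis and vertical above 0.5 rad).
It also fails if it takes over 67 s, if anything falls off the work surface, if the arm or the gripper's body presses on something with over 40 N, if the wrist force passes 120 N, or if a joint passes its speed limit or range.

## Working session

There is one attempt and no reset: what is moved stays moved. The work goes in short steps, Python scripts to look and compute and a tool call to move; the robot and the scene stay as the last step left them, time stands still between calls to the robot, and variables do not carry over. Pictures are saved under pics/ and viewed, about 8 in all and at most 12, crops included, and the job is handed in when it is done.

Besides the shell and the picture viewer there is one more tool, called after "Request:" as name(argument=value, ...) on one line, values as JSON. jog_arm: Moves the arm, as the interface text tells. Its arguments: {"type":"object","properties":{"steps":{"type":"array"}},"required":["steps"]}

```bash
mkdir -p pics
python3 - <<'E'
from bench import *
import cv2
s=get_state();print({k:s[k] for k in('time','tcp_pos','ee_rot','opening','contact_force')},pinch_z)
for n in('top','side'):
    cv2.imwrite(f'pics/{n}0.png',read_camera(n)); c=camera_info(n); print(n,c)
E
```

```text
{'time': 0.0, 'tcp_pos': array([0.14532736, 0.60748016, 0.23050236]), 'ee_rot': array([-3.68004280e-01, -3.11984772e+00,  2.28085609e-03]), 'opening': 0.0852769963226433, 'contact_force': array([-0.12979   ,  0.31303702,  0.50637766])} 0.0187
top {'K': array([[435.65689778,   0.        , 320.70813974],
       [  0.        , 435.65689778, 239.93284079],
       [  0.        ,   0.        ,   1.        ]]), 'R': array([[-0.02867111, -0.99954096, -0.00978952],
       [-0.987716  ,  0.02983417, -0.15338524],
       [ 0.15360689,  0.00527154, -0.98811798]]), 't': array([-0.00411557,  0.54807573,  1.20587799])}
side {'K': array([[486.88113635,   0.        , 323.21685905],
       [  0.        , 486.88113635, 244.1157938 ],
       [  0.        ,   0.        ,   1.        ]]), 'R': array([[ 0.9933665 , -0.11474254,  0.00755934],
       [-0.08186536, -0.75183942, -0.65424426],
       [ 0.08075306,  0.64928549, -0.75624553]]), 't': array([-0.51274663,  0.10417241,  1.10670984])}
```

View pics/top0.png

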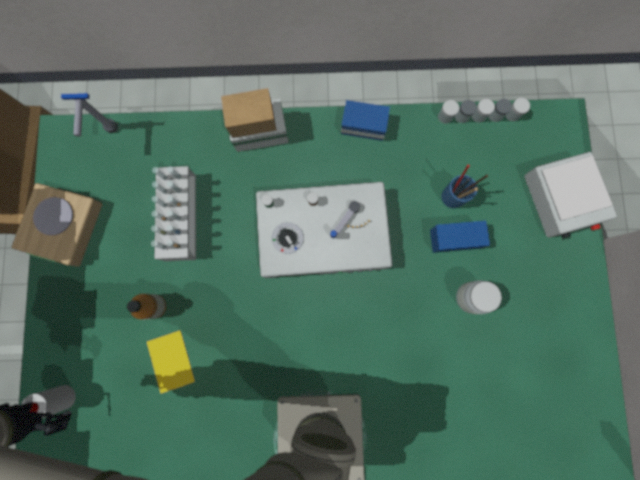

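View pics/side0.png

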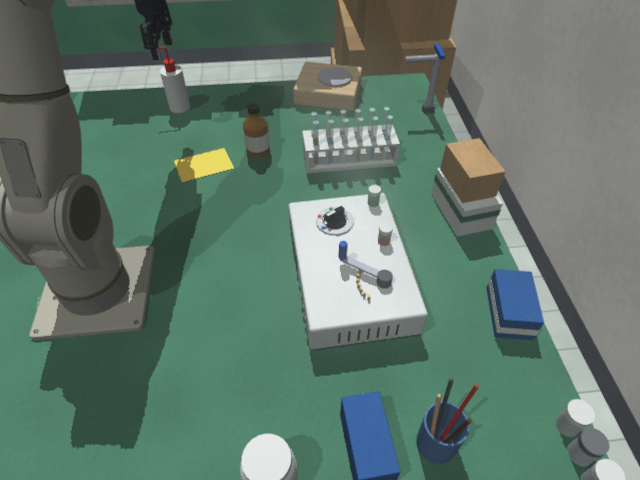

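The top view shows the photometer with its corners near (257,190), (383,183), (391,267) and (260,277). The knob is at (288,238), the lever hub at (355,207) and the handle at (333,234). In the side view the knob is at (336,219) and the blue handle at (343,250).

```bash
cat > h.py <<'E'
import numpy as np,cv2
from bench import *
def ray(n,uv,z):
    c=camera_info(n);K,R,t=c['K'],c['R'],c['t']
    d=R.T@np.linalg.inv(K)@np.array([*uv,1.]);o=-R.T@t
    return o+d*(z-o[2])/d[2]
def proj(n,X):
    c=camera_info(n);p=c['K']@(c['R']@np.asarray(X)+c['t']);return p[:2]/p[2]
E
python3 - <<'E'
from h import *
for uv in((257,190),(383,183),(391,267),(260,277)): print('corner',ray('top',uv,.09).round(4))
for uv in((294,203),(382,196),(421,316),(309,331)): print('sidecorner',ray('side',uv,.09).round(4))
print('knob',ray('top',(288,238),.11),ray('side',(336,219),.11))
print('pivot',ray('top',(355,207),.115),ray('side',(385,278),.115)); print('handle',ray('top',(333,234),.156),ray('side',(343,242),.156))
a=cv2.imread('pics/top0.png')[215:260,260:320];b=cv2.imread('pics/side0.png')[195:245,305:365]
f=lambda i,h:cv2.resize(i,(h*i.shape[1]//i.shape[0],h),interpolation=cv2.INTER_CUBIC)
cv2.imwrite('pics/knob0.png',np.hstack([f(a,300),f(b,300)]));print(f(a,300).shape)
E
```

```text
corner [0.6875 0.1543 0.09  ]
corner [ 0.6967 -0.1999  0.09  ]
corner [ 0.4599 -0.2097  0.09  ]
corner [0.4432 0.1476 0.09  ]
sidecorner [0.4613 0.1412 0.09  ]
sidecorner [0.6761 0.1425 0.09  ]
sidecorner [ 0.6865 -0.2034  0.09  ]
sidecorner [ 0.4633 -0.2128  0.09  ]
knob [0.54516671 0.06789638 0.11      ] [0.55134978 0.05869639 0.11      ]
pivot [ 0.6243961  -0.11667196  0.115     ] [ 0.62789431 -0.12165918  0.115     ]
handle [ 0.54470655 -0.05331148  0.156     ] [ 0.54995543 -0.05129697  0.156     ]
(300, 400, 3)
```

View pics/knob0.png

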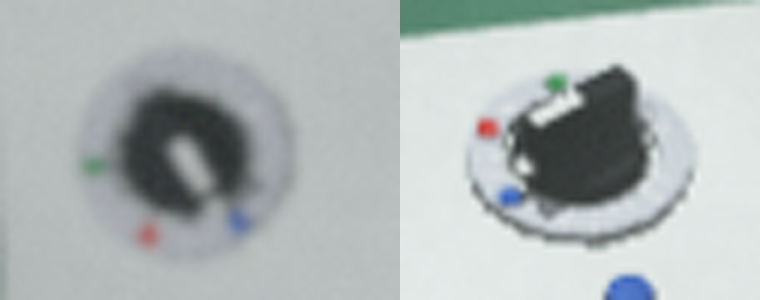

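The crop shows the pointer line running down-right (nub at about 290.7,245 in top). The red dot is down-left at (282.2,250.4), with green at (274.1,239.9) and blue at (295.7,248.3). So a clockwise turn takes the pointer to red.

Run:
```python
from h import *
T=lambda u,v:(260+u/6.667-.43,215+v/6.667-.43); S=lambda u,v:(305+(u-400)/6-.42,195+v/6-.42)
ang=lambda a,b:np.degrees(np.arctan2(*(b-a)[1::-1]))
for n,F,c,dots,bar,nub in(('top',T,(187,155),dict(r=(148,236),g=(94,166),b=(238,222)),((175,140),(210,190)),(205,203)),('side',S,(580,155),dict(r=(487,128),g=(557,83),b=(510,197)),((622,72),(530,118)),(522,165))):
    c=ray(n,F(*c),.094);P={k:ray(n,F(*v),.095) for k,v in dots.items()}
    m=P['g']+P['b'] # green/blue 120 deg apart: midpoint lies 18.5 mm from axis, red at 37
    c2=m-P['r'];print(n,'ring c',c.round(4),'from dots',c2.round(4))
    for k,v in P.items(): print(k,v.round(4),'r',np.linalg.norm((v-c)[:2]).round(4),'ang',ang(c,v).round(1))
    nb=ray(n,F(*nub),.1);print('nub',nb.round(4),np.linalg.norm((nb-c)[:2]).round(4),ang(c,nb))
    a,b=[ray(n,F(*q),.124) for q in bar];print('bar ang',ang(a,b),'len',np.linalg.norm(a-b), 'mid',(a+b)/2)
```

```text
top ring c [0.5483 0.0702 0.094 ] from dots [0.5494 0.0715 0.095 ]
r [0.515  0.0867 0.095 ] r 0.0372 ang 153.7
g [0.5447 0.1085 0.095 ] r 0.0385 ang 95.4
b [0.5197 0.0497 0.095 ] r 0.0353 ang -144.3
nub [0.5272 0.0627 0.1   ] 0.0224 -160.36947739209322
bar ang -146.54669789060551 len 0.024869955930715736 mid [0.53929736 0.06564152 0.124     ]
side ring c [0.5499 0.0697 0.094 ] from dots [0.5506 0.0714 0.095 ]
r [0.5158 0.087  0.095 ] r 0.0383 ang 153.2
g [0.5459 0.1086 0.095 ] r 0.039 ang 96.0
b [0.5205 0.0498 0.095 ] r 0.0355 ang -145.9
nub [0.5264 0.0612 0.1   ] 0.025 -160.16398438700986
bar ang -151.4606979388676 len 0.042968516027697655 mid [0.54818365 0.07273231 0.124     ]
```

Request:
jog_arm(steps=[{"slide":[24,-32,0],"spin":5},{"slide":[48,-64,0],"spin":10},{"slide":[72,-96,0],"spin":15},{"slide":[96,-128,0],"spin":20},{"slide":[120,-160,0],"spin":25},{"slide":[144,-192,0],"spin":30},{"slide":[168,-224,0],"spin":35},{"slide":[192,-256,0],"spin":40}])

```text
validation failed for argument at $.st...
```

Request:
jog_arm(steps=[{"slide":[26,-32,0]},{"slide":[52,-64,0]},{"slide":[78,-96,0]},{"slide":[104,-128,0]},{"slide":[130,-160,0]},{"slide":[156,-192,0]},{"slide":[182,-224,0]},{"slide":[208,-256,0]}])

```text
validation failed for argument at $.st...
```

Request:
jog_arm(steps=[{"slide":[4,-12,-20]},{"slide":[4,-24,-40]},{"slide":[4,-24,-60]},{"slide":[4,-24,-60]}])

```text
validation failed for argument at $.st...
```

All three fields seem to be required, so I'm adding them to every row.

Request:
jog_arm(steps=[{"slide":[24,-32,0],"spin":5,"fingers":85},{"slide":[48,-64,0],"spin":10,"fingers":85},{"slide":[72,-96,0],"spin":15,"fingers":85},{"slide":[96,-128,0],"spin":20,"fingers":85},{"slide":[120,-160,0],"spin":25,"fingers":85},{"slide":[144,-192,0],"spin":30,"fingers":85},{"slide":[168,-224,0],"spin":35,"fingers":85},{"slide":[192,-256,0],"spin":40,"fingers":85}])

```text
time: 0.77
tcp_pos: [0.3381, 0.3499, 0.2312]
ee_rot: [0.728, -3.056, -0.0]
contact_force: [1.1, 0.8, 0.4]
opening: 0.085
```

Request:
jog_arm(steps=[{"slide":[26,-32,0],"spin":0,"fingers":60},{"slide":[52,-64,0],"spin":0,"fingers":60},{"slide":[78,-96,0],"spin":0,"fingers":60},{"slide":[104,-128,0],"spin":0,"fingers":60},{"slide":[130,-160,0],"spin":0,"fingers":60},{"slide":[156,-192,0],"spin":0,"fingers":60},{"slide":[182,-224,0],"spin":0,"fingers":60},{"slide":[208,-256,0],"spin":0,"fingers":60}])

```text
time: 1.43
tcp_pos: [0.5462, 0.094, 0.2313]
ee_rot: [0.722, -3.058, -0.0]
contact_force: [0.6, -0.1, 0.6]
opening: 0.0601
```

Request:
jog_arm(steps=[{"slide":[4,-12,-20],"spin":0,"fingers":60},{"slide":[4,-24,-40],"spin":0,"fingers":60},{"slide":[4,-24,-60],"spin":0,"fingers":60},{"slide":[4,-24,-60],"spin":0,"fingers":60}])

```text
time: 1.77
tcp_pos: [0.5472, 0.0706, 0.1674]
ee_rot: [0.717, -3.052, 0.001]
contact_force: [-0.1, -0.0, -1.0]
opening: 0.0598
```

Run:
```python
from h import *
i=read_camera('side');cv2.imwrite('pics/s1.png',cv2.resize(i[150:280,260:420],(800,650),interpolation=cv2.INTER_CUBIC)[:600])
print(get_state()['tcp_pos'],get_state()['ee_rot'])
```

```text
[0.54805199 0.07156389 0.16959076] [ 7.19813068e-01 -3.05372555e+00  2.62815013e-04]
```

View pics/s1.png

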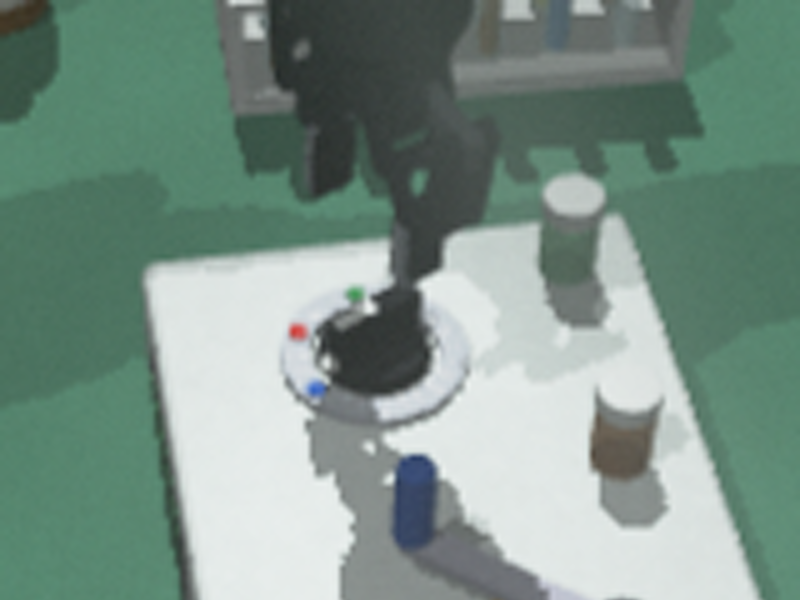

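The side crop shows the open fingers straddling the bar, with the knob at (375,350) in the crop, so I'm descending to grip it.

Request:
jog_arm(steps=[{"slide":[1,0,-25],"spin":0,"fingers":45},{"slide":[1,0,-50],"spin":0,"fingers":45},{"slide":[1,0,-64],"spin":0,"fingers":45},{"slide":[1,0,-64],"spin":0,"fingers":45},{"slide":[1,0,-64],"spin":0,"fingers":5},{"slide":[1,0,-64],"spin":0,"fingers":5},{"slide":[1,0,-64],"spin":0,"fingers":5},{"slide":[1,0,-64],"spin":0,"fingers":5}])

```text
time: 2.48
tcp_pos: [0.5514, 0.0734, 0.1096]
ee_rot: [-0.722, 3.054, 0.003]
contact_force: [-2.3, 2.4, 6.3]
opening: 0.0113
```

Request:
jog_arm(steps=[{"slide":[0,0,0],"spin":0,"fingers":5},{"slide":[0,0,0],"spin":0,"fingers":5},{"slide":[0,0,0],"spin":0,"fingers":5}])

```text
time: 2.73
tcp_pos: [0.5514, 0.0735, 0.1096]
ee_rot: [-0.722, 3.054, 0.003]
contact_force: [-1.9, 3.9, 5.5]
opening: 0.0113
```

Request:
jog_arm(steps=[{"slide":[1,1,0],"spin":-6,"fingers":5},{"slide":[1,1,0],"spin":-12,"fingers":5},{"slide":[1,1,0],"spin":-18,"fingers":5},{"slide":[1,1,0],"spin":-24,"fingers":5},{"slide":[1,1,0],"spin":-30,"fingers":5},{"slide":[1,1,0],"spin":-36,"fingers":5},{"slide":[1,1,0],"spin":-42,"fingers":5},{"slide":[1,1,0],"spin":-48,"fingers":5}])

```text
time: 3.4
tcp_pos: [0.5514, 0.0732, 0.1095]
ee_rot: [-0.592, -3.085, -0.002]
contact_force: [-7.2, -0.1, 12.5]
opening: 0.0113
```

Request:
jog_arm(steps=[{"slide":[0,0,0],"spin":-4,"fingers":5},{"slide":[0,0,0],"spin":-4,"fingers":5},{"slide":[0,0,0],"spin":-4,"fingers":5}])

```text
time: 3.65
tcp_pos: [0.5515, 0.0732, 0.1096]
ee_rot: [-0.693, -3.064, -0.002]
contact_force: [-8.8, -0.6, 12.1]
opening: 0.0116
```

Run:
```python
from h import *
i=read_camera('side');cv2.imwrite('pics/s2.png',cv2.resize(i[190:250,295:375],(800,600),interpolation=cv2.INTER_CUBIC))
s=get_state();r=s['ee_rot'];print(s['tcp_pos'],r,2*np.degrees(np.arctan2(r[1],r[0])),s['contact_force'],s['wrist_torque'])
```

```text
[0.55145575 0.073236   0.10954051] [-6.91847686e-01 -3.06442858e+00 -2.33804898e-03] -205.4444397101394 [-8.82632218 -0.55337224 12.52499251] [-0.29977773  1.85379693  0.00750269]
```

View pics/s2.png

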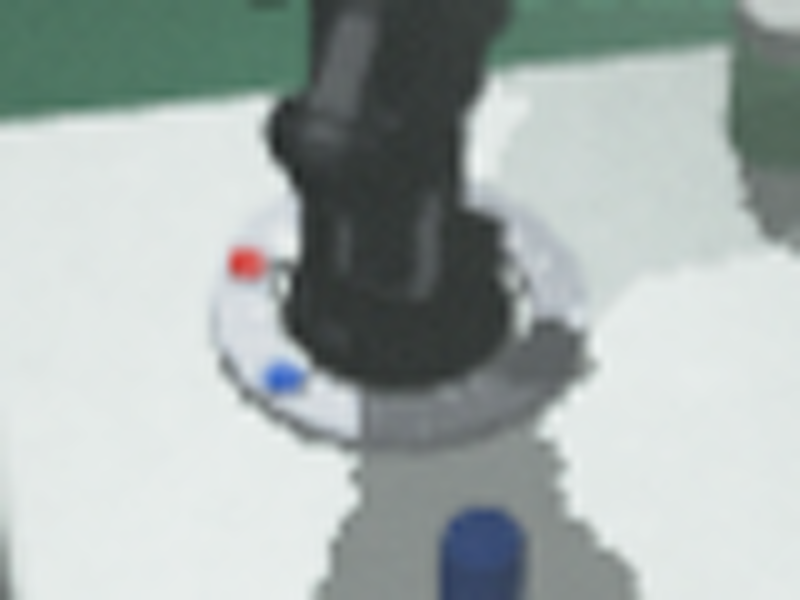

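The red dot is visible at (245,263), but the pointer is hidden under the finger. I'm letting go and rising so I can check it.

Request:
jog_arm(steps=[{"slide":[0,0,0],"spin":0,"fingers":50},{"slide":[0,0,0],"spin":0,"fingers":50},{"slide":[0,0,0],"spin":0,"fingers":50},{"slide":[0,0,0],"spin":0,"fingers":50},{"slide":[0,0,25],"spin":0,"fingers":50},{"slide":[0,0,60],"spin":0,"fingers":50},{"slide":[0,0,90],"spin":0,"fingers":50},{"slide":[0,-30,90],"spin":4,"fingers":50}])

```text
time: 4.37
tcp_pos: [0.5542, 0.0488, 0.203]
ee_rot: [0.574, 3.082, 0.009]
contact_force: [0.5, 0.6, -0.3]
opening: 0.05
```

Request:
jog_arm(steps=[{"slide":[0,-30,0],"spin":6,"fingers":50},{"slide":[0,-60,0],"spin":6,"fingers":50},{"slide":[0,-90,0],"spin":6,"fingers":50},{"slide":[0,-95,0],"spin":6,"fingers":50},{"slide":[0,-95,0],"spin":6,"fingers":50},{"slide":[0,-95,0],"spin":6,"fingers":50}])

```text
time: 4.87
tcp_pos: [0.5515, -0.0515, 0.1973]
ee_rot: [-0.423, -3.113, -0.001]
contact_force: [0.0, 0.7, 0.0]
opening: 0.0502
```

Run:
```python
from h import *
s=get_state();r=s['ee_rot'];print(s['tcp_pos'],2*np.degrees(np.arctan2(r[1],r[0])),s['contact_force'])
i=read_camera('side');cv2.imwrite('pics/s3f.png',i);t=read_camera('top')
cv2.imwrite('pics/k3.png',np.hstack([cv2.resize(t[215:260,260:320],(400,300),interpolation=cv2.INTER_CUBIC),cv2.resize(i[195:245,305:365],(360,300),interpolation=cv2.INTER_CUBIC)]))
```

```text
[ 0.55147987 -0.05152446  0.19733447] -195.46247010579583 [0.01567182 0.66307366 0.00269439]
```

View pics/k3.png

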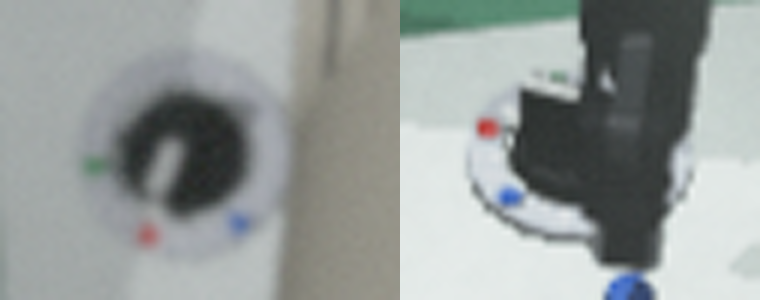

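In the top crop the pointer line runs from (178,138) to (155,197), 21° off vertical. The red direction is 21–23° from the three dots, so the knob is set to within about 2–4°, inside the 8° tolerance. Next I grip the lever handle.

Request:
jog_arm(steps=[{"slide":[-4,0,-25],"spin":0,"fingers":50},{"slide":[-4,0,-50],"spin":0,"fingers":50},{"slide":[-4,0,-75],"spin":0,"fingers":50},{"slide":[-4,0,-75],"spin":0,"fingers":50},{"slide":[-4,0,-75],"spin":0,"fingers":40},{"slide":[-4,0,-75],"spin":0,"fingers":32}])

```text
time: 5.47
tcp_pos: [0.5482, -0.0515, 0.1237]
ee_rot: [0.421, 3.112, 0.0]
contact_force: [0.4, -0.6, 0.1]
opening: 0.0324
```

Run:
```python
from h import *
s=get_state();r=s['ee_rot'];print(s['tcp_pos'],s['opening'],2*np.degrees(np.arctan2(r[1],r[0])),s['contact_force'])
i=read_camera('side');cv2.imwrite('pics/l1.png',cv2.resize(i[190:310,290:450],(800,600),interpolation=cv2.INTER_CUBIC))
```

```text
[ 0.54819185 -0.05149816  0.12366098] 0.032381692233078456 164.60291768238451 [ 0.42930827 -0.62808618  0.07930633]
```

View pics/l1.png

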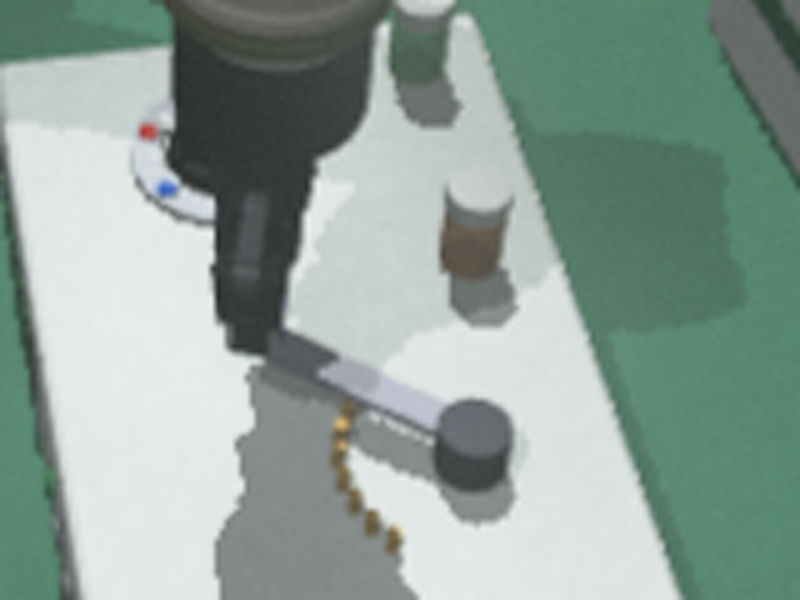

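The view shows the handle enclosed by the fingers, with the lever arm emerging at (275,340) and the hub at (473,430). I'm closing on it.

Request:
jog_arm(steps=[{"slide":[0,0,0],"spin":0,"fingers":10},{"slide":[0,0,0],"spin":0,"fingers":10},{"slide":[0,0,0],"spin":0,"fingers":10},{"slide":[0,0,0],"spin":0,"fingers":10},{"slide":[0,0,0],"spin":0,"fingers":10}])

```text
time: 5.93
tcp_pos: [0.5484, -0.0516, 0.124]
ee_rot: [0.421, 3.111, 0.002]
contact_force: [0.0, 2.2, 6.0]
opening: 0.0164
```

Run:
```python
from h import *
s=get_state();p=s['tcp_pos'];print(p,s['opening'],s['contact_force'])
P=np.array([.6262,-.1168]);v=p[:2]-P;print('r',np.hypot(*v),'ang',np.degrees(np.arctan2(v[1],v[0])))
a0=np.arctan2(v[1],v[0])
for q in(.11,.22,.33,.44,.55,.66,.77,.88,.92): print(q,((P+.1*np.array([np.cos(a0+q),np.sin(a0+q)]) - P-.1*v/np.hypot(*v))*1000).round(1))
```

```text
[ 0.54843137 -0.05159412  0.12396304] 0.016411873845470396 [0.00612898 2.23734756 6.0175517 ]
r 0.10148776256921233 ang 140.0215157125928
0.11 [-6.6 -8.8]
0.22 [-12.2 -18.3]
0.33 [-16.7 -28.3]
0.44 [-20.1 -38.8]
0.55 [-22.3 -49.5]
0.66 [-23.3 -60.5]
0.77 [-23.1 -71.5]
0.88 [-21.7 -82.4]
0.92 [-20.9 -86.3]
```

Request:
jog_arm(steps=[{"slide":[-3.5,-4.3,0],"spin":0,"fingers":10},{"slide":[-6.6,-8.8,0],"spin":0,"fingers":10},{"slide":[-9.5,-13.5,0],"spin":0,"fingers":10},{"slide":[-12.2,-18.3,0],"spin":0,"fingers":10},{"slide":[-12.2,-18.3,0],"spin":0,"fingers":10}])

```text
time: 6.35
tcp_pos: [0.5357, -0.0695, 0.1239]
ee_rot: [0.42, 3.112, 0.004]
contact_force: [-3.5, 4.4, 8.2]
opening: 0.0164
```

Request:
jog_arm(steps=[{"slide":[-2.4,-5,0],"spin":0,"fingers":10},{"slide":[-4.5,-10,0],"spin":0,"fingers":10},{"slide":[-6.3,-15.2,0],"spin":0,"fingers":10},{"slide":[-7.9,-20.5,0],"spin":0,"fingers":10},{"slide":[-7.9,-20.5,0],"spin":0,"fingers":10}])

```text
time: 6.77
tcp_pos: [0.5267, -0.0898, 0.1238]
ee_rot: [-0.42, -3.112, -0.005]
contact_force: [-10.7, 6.6, 14.8]
opening: 0.0163
```

Request:
jog_arm(steps=[{"slide":[-1.2,-5.3,0],"spin":0,"fingers":10},{"slide":[-2.2,-10.7,0],"spin":0,"fingers":10},{"slide":[-2.8,-16.2,0],"spin":0,"fingers":10},{"slide":[-3.2,-21.7,0],"spin":0,"fingers":10},{"slide":[-3.2,-21.7,0],"spin":0,"fingers":10}])

```text
time: 7.18
tcp_pos: [0.524, -0.1116, 0.1237]
ee_rot: [-0.42, -3.113, -0.004]
contact_force: [-7.0, 5.5, 10.7]
opening: 0.0167
```

Run:
```python
from h import *
s=get_state();p=s['tcp_pos'];print(p,s['opening'],s['contact_force'])
P=np.array([.6262,-.1168]);v=p[:2]-P;print('r',np.hypot(*v),'swing',np.arctan2(v[1],v[0])%(2*np.pi)-np.radians(140.02))
```

```text
[ 0.52402213 -0.11155283  0.12365106] 0.016683731477630824 [-7.00628584  5.46161016 10.67998168]
r 0.10231251480588761 swing 0.646474380730254
```

Request:
jog_arm(steps=[{"slide":[0,-5.5,0],"spin":0,"fingers":10},{"slide":[0.2,-11,0],"spin":0,"fingers":10},{"slide":[0.2,-11,0],"spin":0,"fingers":10}])

```text
time: 7.43
tcp_pos: [0.5249, -0.123, 0.1235]
ee_rot: [0.421, 3.112, 0.003]
contact_force: [-2.1, 4.8, 8.0]
opening: 0.0166
```

Request:
jog_arm(steps=[{"slide":[0.6,-5.5,0],"spin":0,"fingers":10},{"slide":[0.6,-5.5,0],"spin":0,"fingers":10}])

```text
time: 7.6
tcp_pos: [0.5253, -0.1287, 0.1235]
ee_rot: [0.421, 3.113, 0.002]
contact_force: [-4.5, 3.9, 8.2]
opening: 0.0162
```

Request:
jog_arm(steps=[{"slide":[0.8,-3,0],"spin":0,"fingers":10},{"slide":[0.8,-3,0],"spin":0,"fingers":10}])

```text
time: 7.77
tcp_pos: [0.5258, -0.1313, 0.1235]
ee_rot: [-0.421, -3.113, -0.003]
contact_force: [-6.9, 5.4, 11.1]
opening: 0.0163
```

Request:
jog_arm(steps=[{"slide":[0.7,-3,0],"spin":0,"fingers":10},{"slide":[0.7,-3,0],"spin":0,"fingers":10},{"slide":[0.7,-3,0],"spin":0,"fingers":10}])

```text
time: 8.02
tcp_pos: [0.5262, -0.1334, 0.1235]
ee_rot: [-0.419, -3.112, -0.004]
contact_force: [-8.7, 8.3, 14.0]
opening: 0.0164
```

Run:
```python
from h import *
s=get_state();p=s['tcp_pos'];print(p,s['opening'],s['contact_force'])
P=np.array([.6262,-.1168]);v=p[:2]-P;print('r',np.hypot(*v),'swing',np.arctan2(v[1],v[0])%(2*np.pi)-np.radians(140.02))
i=read_camera('side');t=read_camera('top');cv2.imwrite('pics/l2t.png',t);cv2.imwrite('pics/l2.png',cv2.resize(i[190:310,290:450],(800,600),interpolation=cv2.INTER_CUBIC))
```

```text
[ 0.52620374 -0.13338352  0.12345117] 0.01638400796470562 [-8.7102616   8.31561855 14.04616046]
r 0.10136204443169097 swing 0.86212821654442
```

View pics/l2.png

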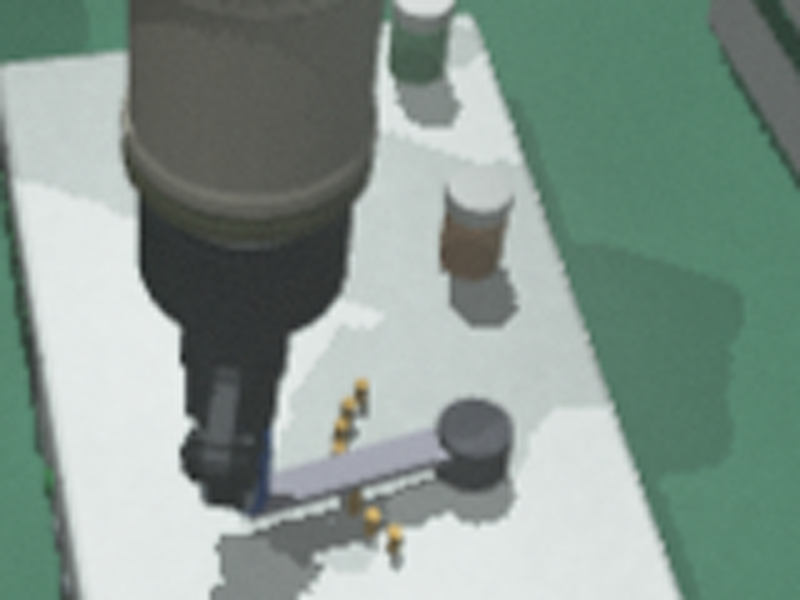

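The arm now crosses the brass pins, its centreline running from about (272,485) to (440,445). The push dipped to 3.9 N, then rose to 8.3 N, which suggests it has just seated. I'm checking the angle from the arm's edges in the rest and present images.

Run:
```python
from h import *
F=lambda u,v:(290+u/5-.4,190+v/5-.4)
P=np.array([.6262,-.1168])
def line(a,b):
    a,b=[ray('side',F(*q),.112)[:2] for q in(a,b)];d=a-b;return a,b,np.degrees(np.arctan2(d[1],d[0]))%360
r=line((330,362),(437,408)); n=line((275,484),(440,445)); print(r,n,'swing',np.radians(n[2]-r[2]))
for q in((473,427),): print('hub top',ray('side',F(*q),.122))
for l in(r,n):
    for p in l[:2]: v=p-P;print(np.degrees(np.arctan2(v[1],v[0]))%360)
s=get_state();print(s['time'],s['tcp_pos'],s['contact_force'],s['wrist_torque'])
```

```text
(array([ 0.57549164, -0.07150222]), array([ 0.61564812, -0.10041289]), np.float64(144.24798487612702)) (array([ 0.54350003, -0.1313578 ]), array([ 0.61330922, -0.11933075]), np.float64(189.7752146640901)) swing 0.7946000591119956
hub top [ 0.62601932 -0.11910163  0.122     ]
138.22558162080352
122.7780243035156
189.98357938916433
191.10721122087588
8.1167 [ 0.52618926 -0.13335351  0.12343901] [-8.08862581  7.85303494 13.76396061] [1.64282096 1.77017724 0.82568656]
```

The image gives a swing of 0.79–0.90, the tool position 0.86, and the force dip and rise puts it at the seat. I hold there, then hand in.

Request:
jog_arm(steps=[{"slide":[0,0,0],"spin":0,"fingers":10},{"slide":[0,0,0],"spin":0,"fingers":10},{"slide":[0,0,0],"spin":0,"fingers":10},{"slide":[0,0,0],"spin":0,"fingers":10},{"slide":[0,0,0],"spin":0,"fingers":10},{"slide":[0,0,0],"spin":0,"fingers":10},{"slide":[0,0,0],"spin":0,"fingers":10},{"slide":[0,0,0],"spin":0,"fingers":10}])

```text
time: 8.78
tcp_pos: [0.5262, -0.1334, 0.1234]
ee_rot: [-0.418, -3.112, -0.004]
contact_force: [-7.9, 8.3, 12.5]
opening: 0.0165
```

Run:
```python
from bench import *
s=get_state();print(s['time'],s['tcp_pos'],s['contact_force'],s['opening']);print(hand_in())
```

```text
8.7833 [ 0.52619366 -0.13337309  0.12344886] [-7.90204671  8.29248266 12.52057181] 0.01652639922829558
the job is handed in; nothing more can be done
None
```

The knob is set to the red dot and the lever is held in the gripper at what I judge to be the fourth click. I handed in at 8.8 s; `hand_in` gave no verdict.

- **Knob:** I gripped the bar and turned it about 52° clockwise. In the top view afterwards, the pointer line was about 2–4° from the red dot, inside the tolerance of about 8°. While the fingers were on the knob they hid the pointer, so I only confirmed this after letting go.
- **Lever:** I gripped the blue handle and followed its arc.
    - **Swing angle:** The tool position put it at 0.86 rad. Rougher readings from the image ranged from 0.79 to 0.90 rad; 0.88 is the fourth click and 0.78–0.98 is allowed.
    - **Push:** It dipped to 3.9 N and then rose to about 8 N, as expected at a click. I felt for that only on the fourth click; the first three I counted by angle.
- **Bystanders:** I kept clear of the vials, bottle, jar, carton, rack and pot. The two vials looked unmoved in the last side view; I did not measure the others again.

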